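Wind the chart recorder and run its drum round once

ROBOT

A 6-joint arm with a two-finger parallel gripper is mounted at the origin on the work surface. World frame = base frame: x ahead of the robot, y to its left, z up, the work surface at z = 0. Lengths are in m, angles in rad, forces in N, time in s.
With the tool pointing down it reaches from about 0.325 to 0.775 m from the base axis. Payload 5.5 kg.
Tool frame: the origin (TCP) lies midway between the tips of the shut fingers; the grasp point (between the pads) lies 19 mm behind it; z points along the fingers, y is the line along which they close (so a half turn about z gives the same grasp; the last joint's range is limited). The gripper opens to 85 mm and grips with 20 to 120 N. Pads are 22 mm wide; open, the fingers measure 114 mm over their backs; the gripper's body (76 mm by 85 mm) begins 54 mm behind the grasp point. The pads swing forward as they close: fully open they stand 13 mm farther back than shut.
Start: joints at [1.255, 0.091, 1.231, -0, 1.82, -0.057], TCP at [0.154, 0.58, 0.231] pointing down, gripper open.
Joint ranges: [-2.87, 2.87], [-0.86, 2.18], [0.17, 2.46], [-1.51, 4.65], [0.06, 2.69], [-2.65, 2.65]. Speed limits (rad/s): [2.57, 2.57, 3.01, 3.14, 3.14, 3.14].

INTERFACE

Orientations are given as a rotation vector (axis times angle).
In Python, from station import manip, grab_frame, camera_info gives the robot as it stands.
- The arm moves only by the tool carry_out, never from a script. Its argument "plan" is a list of rows, each a list of 7 numbers: the opening, from -1 (shut) to 1 (fully open), then the shift along the tool's x, y, z each as a share of 250 mm, from -1 to 1, then the turn, a rotation vector about the tool's x, y, z each as a share of 0.08 rad, from -1 to 1. A call has 1 to 20 rows; each row shifts and turns the commanded pose from where the row before left it, along the tool's axes as they then stand; what a row does not reach is not made up. A row lasts 1/8 s, in which the tool goes at most 62.5 mm and 10.7 degrees, less where a joint would pass 70% of its speed; a pose out of reach is approached as far as the arm can. A call with a number of a shift or a turn outside -1 to 1 is refused whole. A call with a gripper value outside its range is refused whole. The fingers move at their own pace and stop on an object; "newtons" is the grip in N (left out, the last holds). Time passes only in rows, so rows that do not move let the fingers close. It gives the time, the measured TCP pose, the force, the opening and the grip force at its end, in the units of the state.
- manip.state(): the state, without advancing time (a new reading comes with each control period).
- grab_frame(name): name is "scene" or "top" or "wrist"; returns the picture (420x560x3 uint8, red, green, blue); there is no depth.
- camera_info(name): a dict with "fx", "fy", "cx", "cy" (pixels), "cam_to_world" (4x4, takes a point from camera to world coordinates). Camera axes: x right, y up, looking along -z (the intrinsics and any distortion apply to the point x, -y, -z); pixel columns grow to the right and rows downward; lengths in m; the calibration is good to about 2 mm. A picture is of the moment at which its call begins: read the wrist's pose just before it. camera_info takes no time and is no camera call; for the wrist camera it gives the pose at the moment of the call.
- manip.finish_job(): hands the job in; it is judged then, once.
The state is a dict: "t": time; "joint_pos": joint angles; "qd": joint speeds; "tau": joint torques, N m; "tool_pos": TCP position; "tcp_rot": TCP orientation; "ft_force": force on the tool from outside, world axes, zero at the start; "moment": the same for the moment, N m; "finger_gap": finger opening in m; "finger_force": force on a finger pad.
Only numpy, scipy, OpenCV 4.12 (cv2) and the standard library are available. Lean on these libraries where they do the work, as an engineer would, in place of code of your own. Each camera call takes 0.05 s, during which the arm holds its last target. There are 200 camera calls.

TASK

Get the drum chart recorder ready for a new week: wind its key clockwise, by repeated partial turns, until it comes up against its stop, without forcing it there. Then take the drum round clockwise by its finger knob: let the clip bar go past the pen once, and leave it at the pen the next time round. Leave everything else on the bench where it stands.

Things in the scene. Friction and masses are not known exactly. Their poses are not given: they have to be found in the camera images.
- recorder: the drum chart recorder, fixed: a grey base board 170 x 330 mm, top 30 mm up. On its +y half a grey clockwork housing (120 x 110 mm, top 96 mm up) with the upright winding key, on its -y half the chart drum; between them at the far edge a pen post (12 mm thick, top 107 mm up) with a thin pen arm to the drum's side. Origin: centre of the underside; x away from the robot at yaw 0, z up.
- key_grip (a point): middle of the winding key's flat two-winged grip: a steel plate 42 mm wide along this point's x, 9 mm thick along y, 26 mm tall along z (13 mm above and below the point). z (up) is the winding axis; it winds clockwise seen from above. Beneath it a 9 mm shank, and 33 mm below the point a 32 mm wide collar on the housing.
- winding (a joint): how far the spring is wound (rad), 0 run down, growing as the key turns clockwise seen from above. About one turn is still to go, with a steady drag of 0.1 to 0.2 N m; it stays where it is left. Fully wound it comes up against a solid stop, at 12.0.
- key_strain (a joint): elastic twist of the key on its arbor (rad, clockwise positive), 1.2 N m per rad, 0 when nobody turns it: up to 0.17 in normal winding, more only when the key is pressed on against the stop; above 0.45 (0.54 N m) the key is being forced.
- drum_axis (a point): centre of the chart drum's top face. The drum is upright, 93 mm in diameter, its top 128 mm above the table; it turns about this vertical axis with light drag and stays where it is left.
- drum (a joint): turn of the drum (rad), growing clockwise seen from above. 0: the clip bar is at the pen, 6.283: at the pen again one turn later.
- knob_grip (a point): the drum's freely spinning upright finger knob, 12 mm in diameter, 26 mm tall, 31 mm off the drum's axis, across the axis from the clip bar; the point is on its axis, 16 mm above the drum's top face and 10 mm below the knob's upper end. It goes round with the drum.
- clip (a point): the clip bar, a dark steel strip 7 mm wide up the drum's side and 20 mm in over the top edge; the point is on it at the top edge.
- pen_tip (a point): the pen's tip, fixed, beside the drum 28 mm below its top
- flask0: a conical flask, 74 mm wide and 108 mm tall, behind the instruments. Loose, to be left alone. Origin: centre of its base
- flask1: a conical flask like flask0. Loose, to be left alone. Origin: centre of its base
- flask2: a conical flask like flask0. Loose, to be left alone. Origin: centre of its base
- reagent: an amber bottle 66 mm wide, 130 mm tall, near the far edge. Loose, to be left alone. Origin: centre of its base
- powder_jar: a white jar 60 mm wide, 85 mm tall, near the far edge. Loose, to be left alone. Origin: centre of its base
- weigh_cup: a small white cup 44 mm wide, 40 mm tall, on the pan of the bench balance. Loose, to be left alone. Origin: centre of its base
- oil_bottle: a small amber bottle 24 mm wide, 45 mm tall, standing on the near edge of the recorder's base board. Loose, to be left alone. Origin: centre of its base
- screwdriver: a black-handled screwdriver 150 mm long, lying on the table on the robot's side of the recorder. Loose, to be left alone. Origin: its middle, on the underside
- balance: a white bench balance, 190 x 160 mm, 66 mm tall to its round pan, fixed beside the recorder; leave alone. Origin: centre of its underside

How it is judged:
By the outcome, as a careful person would: the job done as asked, in the order asked, and still so for the second after the job is handed in, with the robot touching nothing.
It also fails if it takes over 70 s, if anything falls off the work surface, if the arm or the gripper's body presses on something with over 40 N, if the wrist force passes 120 N, or if a joint passes its speed limit or range.

## Working session

There is one attempt and no reset: what is moved stays moved. The work goes in short steps, Python scripts to look and compute and a tool call to move; the robot and the scene stay as the last step left them, time stands still between calls to the robot, and variables do not carry over. Pictures are saved under pics/ and viewed, at most 10 in all, crops included, and the job is handed in when it is done.

Besides the shell and the picture viewer there is one more tool, called after "Emit:" by a JSON object that holds its "api" and its "payload". carry_out: Moves the arm, as the interface text tells. Its arguments: {"type":"object","properties":{"plan":{"type":"array","items":{"type":"array","items":{"type":"number","minimum":-1,"maximum":1}}},"newtons":{"type":"number"}},"required":["plan"]}

```bash
mkdir -p pics; ls; python3 - <<'E'
from station import manip, grab_frame, camera_info
import cv2
for n in ("scene","top"):
    cv2.imwrite(f"pics/{n}0.png",cv2.cvtColor(grab_frame(n),cv2.COLOR_RGB2BGR))
    c=camera_info(n);print(n,{k:(v if not hasattr(v,'tolist') else v.round(4).tolist()) for k,v in c.items()})
print(manip.state())
E
```

```text
pics
scene {'fx': 475.3883927988668, 'fy': 475.3883927988668, 'cx': 277.62821412310353, 'cy': 208.3216697348826, 'cam_to_world': [[-0.7198, -0.5146, 0.466, 1.0089], [0.6941, -0.5189, 0.499, 0.4602], [-0.015, 0.6826, 0.7307, 0.7937], [0.0, 0.0, 0.0, 1.0]]}
top {'fx': 541.2867855064767, 'fy': 541.2867855064767, 'cx': 268.20055281150616, 'cy': 207.53236515788782, 'cam_to_world': [[-0.0139, 0.9912, -0.1317, 0.4085], [-0.9999, -0.0151, -0.008, 0.0022], [-0.0099, 0.1316, 0.9913, 1.4105], [0.0, 0.0, 0.0, 1.0]]}
{'t': 0.1, 'joint_pos': array([ 1.25528304e+00,  9.18261381e-02,  1.23178092e+00, -1.07964278e-05,
        1.81979491e+00, -5.66925754e-02]), 'qd': array([ 2.33502295e-03, -1.53720346e-03, -2.26419932e-03, -3.13077577e-05,
        9.57149135e-04, -2.20870555e-03]), 'tau': array([ 1.31134646e-03, -4.60217607e+01, -4.19217610e+01, -1.00906286e-04,
        1.06742122e-02,  2.83936680e-05]), 'tool_pos': array([0.15348682, 0.57977485, 0.23022972]), 'tcp_rot': array([-4.05382908e-01, -3.11499960e+00,  2.79575211e-03]), 'ft_force': array([0.2480431 , 0.15741042, 0.03616916]), 'moment': array([-0.01915773, -0.03460174, -0.03582045]), 'finger_force': 0.0, 'finger_gap': 0.08560008955888586}
```

View pics/scene0.png

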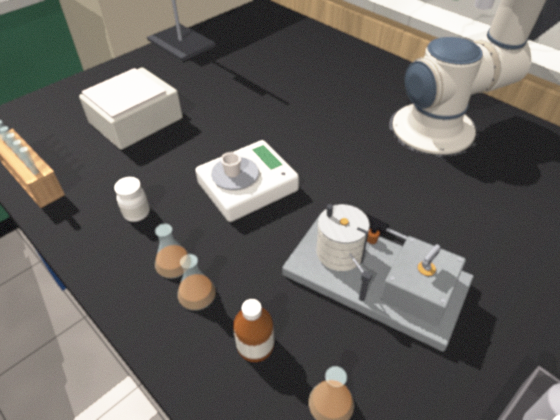

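View pics/top0.png

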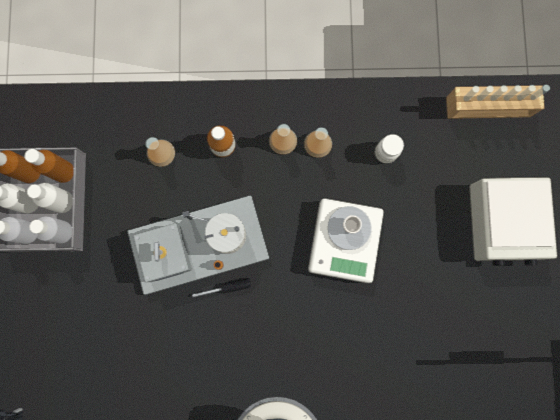

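The scene view shows the recorder with the drum at about (343,235) and the key at about (430,258). In the top view the drum is at about (225,234), the key at (157,250) and the pen post at (186,215). I'll enlarge both.

```bash
python3 - <<'E'
import cv2,numpy as np
a=cv2.imread("pics/top0.png")[190:300,120:280]; b=cv2.imread("pics/scene0.png")[195:340,280:480]
a=cv2.resize(a,(800,550),interpolation=cv2.INTER_CUBIC);b=cv2.resize(b,None,fx=4,fy=4,interpolation=cv2.INTER_CUBIC)
cv2.imwrite("pics/topc.png",a);cv2.imwrite("pics/scenec.png",b)
E
```

```text
(no output)
```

View pics/topc.png

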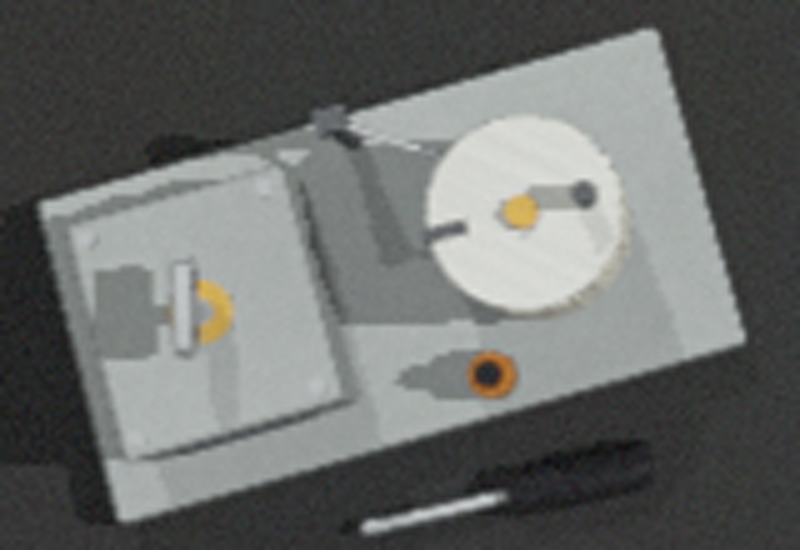

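View pics/scenec.png

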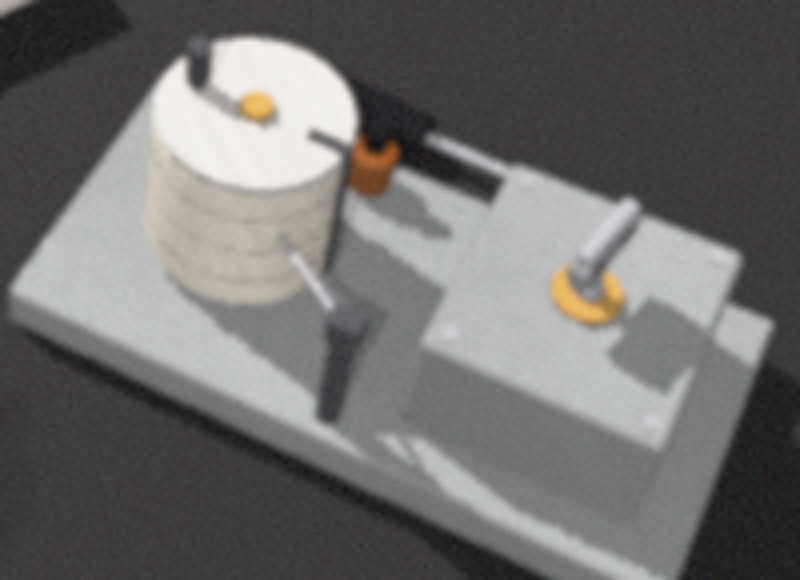

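The top crop shows the knob's upper end at (584,194), the clip at the drum edge (428,235), the pen tip at about (432,152), and the key plate running from (183,262) to (190,352). The scene crop shows the knob's end at (198,45), the key's top edge from about (632,203) to (578,262), the pen tip at (283,238) and the clip edge at (347,150).

```bash
cat > h.py <<'E'
import numpy as np, cv2
from station import manip, grab_frame, camera_info
def ray(n,u,v,c=None):
    c=c or camera_info(n); M=np.array(c["cam_to_world"])
    d=M[:3,:3]@np.array([(u-c["cx"])/c["fx"],-(v-c["cy"])/c["fy"],-1.]); return M[:3,3],d
def plane(n,u,v,z,c=None):
    o,d=ray(n,u,v,c); return o+d*(z-o[2])/d[2]
def tri(r1,r2):
    (o1,d1),(o2,d2)=r1,r2; s=np.linalg.lstsq(np.c_[d1,-d2],o2-o1,rcond=None)[0]
    a,b=o1+d1*s[0],o2+d2*s[1]; return (a+b)/2,np.linalg.norm(a-b)
T=lambda X,Y:(120+X/5-.4,190+Y/5-.4)
S=lambda X,Y:(280+X/4-.4,195+Y/4-.4)
E
python3 - <<'E'
from h import *
np.set_printoptions(precision=4,suppress=True)
t=lambda X,Y,z:plane("top",*T(X,Y),z)
s=lambda X,Y,z:plane("scene",*S(X,Y),z)
print("knob",tri(ray("top",*T(584,192)),ray("scene",*S(199,45))), t(584,192,.154),s(199,45,.154))
print("key",tri(ray("top",*T(184,306)),ray("scene",*S(606,231))))
print("pen",tri(ray("top",*T(430,152)),ray("scene",*S(283,238))),t(430,152,.1),s(283,238,.1))
print("clip",t(428,235,.128),s(347,150,.128))
print("axis cap",t(520,211,.131),s(257,105,.131))
# drum top ellipse edges
for X,Y in((428,222),(625,205),(520,115),(530,313)):print("edge",t(X,Y,.128))
for X,Y in((150,125),(357,120),(255,38),(262,188)):print("edges",s(X,Y,.128))
c=[t(X,Y,.03) for X,Y in((40,202),(655,30),(745,342))];print("board",c, t(122,522,.03))
print("hous",t(72,225,.096),t(280,165,.096),t(350,400,.096),t(130,458,.096))
for z in(.13,.142,.15):print("keyends",t(183,262,z),t(187,352,z),s(635,203,z),s(578,262,z))
E
```

```text
knob (array([0.5288, 0.0868, 0.1544]), np.float64(0.001030008947944604)) [0.5285 0.0872 0.154 ] [0.5288 0.0861 0.154 ]
key (array([0.4788, 0.2756, 0.1431]), np.float64(0.0003499949328259179))
pen (array([0.5542, 0.1648, 0.1045]), np.float64(0.0011690483220299429)) [0.5544 0.1659 0.1   ] [0.5516 0.1624 0.1   ]
clip [0.5116 0.1633 0.128 ] [0.5106 0.1623 0.128 ]
axis cap [0.5221 0.1192 0.131 ] [0.521  0.1172 0.131 ]
edge [0.5178 0.1633 0.128 ]
edge [0.5245 0.0695 0.128 ]
edge [0.5684 0.1193 0.128 ]
edge [0.4739 0.1149 0.128 ]
edges [0.5633 0.089  0.128 ]
edges [0.4931 0.1541 0.128 ]
edges [0.4867 0.0868 0.128 ]
edges [0.5551 0.1497 0.128 ]
board [array([0.5393, 0.3749, 0.03  ]), array([0.6238, 0.0584, 0.03  ]), array([0.4626, 0.0142, 0.03  ])] [0.3765 0.3301 0.03  ]
hous [0.5216 0.3412 0.096 ] [0.5495 0.2398 0.096 ] [0.4348 0.2049 0.096 ] [0.4085 0.311  0.096 ]
keyends [0.5003 0.2793 0.13  ] [0.4577 0.2769 0.13  ] [0.4459 0.2718 0.13  ] [0.4911 0.2728 0.13  ]
keyends [0.4994 0.2767 0.142 ] [0.4573 0.2743 0.142 ] [0.4561 0.2753 0.142 ] [0.5004 0.2762 0.142 ]
keyends [0.4989 0.275  0.15  ] [0.457  0.2726 0.15  ] [0.4628 0.2775 0.15  ] [0.5067 0.2785 0.15  ]
```

```bash
cat >> h.py <<'E'
from scipy.spatial.transform import Rotation as Ro
def to(p,s=None):
    "shift in tool axes, in row units (250 mm), from measured TCP to p; yaw of tool y (deg)"
    s=s or manip.state(); R=Ro.from_rotvec(s["tcp_rot"]).as_matrix()
    return R.T@(np.array(p)-s["tool_pos"])/.25, np.degrees(np.arctan2(R[1,1],R[0,1])), R[:,2]
E
python3 - <<'E'
from h import *
print(to((.4785,.2755,.231)))
E
```

```text
(array([-1.56825848, -0.84382455, -0.00170072]), np.float64(75.17051818516822), array([-5.51493003e-04, -1.72325345e-03, -9.99998363e-01]))
```

Emit:
{"api": "carry_out", "payload": {"plan": [[1,-0.157,-0.0844,0,0,0,0],[1,-0.157,-0.0844,0,0,0,0],[1,-0.157,-0.0844,0,0,0,0],[1,-0.157,-0.0844,0,0,0,0],[1,-0.157,-0.0844,0,0,0,0],[1,-0.157,-0.0844,0,0,0,0],[1,-0.157,-0.0844,0,0,0,0],[1,-0.157,-0.0844,0,0,0,0],[1,-0.157,-0.0844,0,0,0,0],[1,-0.157,-0.0844,0,0,0,0],[1,0,0,0,0,0,-0.9],[1,0,0,0,0,0,-0.9],[1,0,0,0,0,0,-0.9],[1,0,0,0,0,0,-0.9],[1,0,0,0,0,0,0]], "newtons": 60}}

```text
t: 1.98
tool_pos: [0.4788, 0.2755, 0.2308]
tcp_rot: [0.045, -3.14, 0.001]
ft_force: [0.3, -0.5, -0.0]
finger_gap: 0.0853
finger_force: 0.0
```

```bash
python3 - <<'E'
from h import *
s=manip.state();c=camera_info("wrist");f=grab_frame("wrist")
print(s["t"],s["tool_pos"],s["joint_pos"],s["moment"],s["ft_force"],to((.4785,.2755,.231)))
print(c); cv2.imwrite("pics/w1.png",cv2.cvtColor(f,cv2.COLOR_RGB2BGR))
import pickle;pickle.dump((c,f),open("w1.pkl","wb"))
for p in((.4785,.2755,.143),(.5,.2755,.143),(.457,.2755,.143)):
    M=np.array(c["cam_to_world"]);q=M[:3,:3].T@(np.array(p)-M[:3,3]);print(c["cx"]+c["fx"]*q[0]/-q[2],c["cy"]-c["fy"]*q[1]/-q[2])
E
```

```text
1.975 [0.47884445 0.27550998 0.23076261] [ 4.60505453e-01 -3.64196446e-02  1.36142324e+00  3.21283673e-05
  1.81754661e+00 -1.13878750e+00] [-0.01652475  0.03914599  0.02941541] [ 0.3441466  -0.52733563 -0.04702247] (array([ 0.00144936, -0.00018206, -0.00074252]), np.float64(91.59073302015028), array([-7.52132088e-04, -3.65888417e-04, -9.99999650e-01]))
{'fx': 343.3058241323181, 'fy': 343.3058241323181, 'cx': 277.03633693551245, 'cy': 210.86376999700707, 'cam_to_world': array([[-2.76400415e-02, -9.51269826e-01, -3.07118457e-01,
         3.99763221e-01],
       [ 9.99617922e-01, -2.62438174e-02, -8.67590075e-03,
         2.73187503e-01],
       [ 1.93161878e-04, -3.07240917e-01,  9.51631747e-01,
         3.72936368e-01],
       [ 0.00000000e+00,  0.00000000e+00,  0.00000000e+00,
         1.00000000e+00]])}
277.1647644612972 216.9591591399236
276.34407000218346 244.92632308416586
278.03130307864035 187.42974376964906
```

View pics/w1.png

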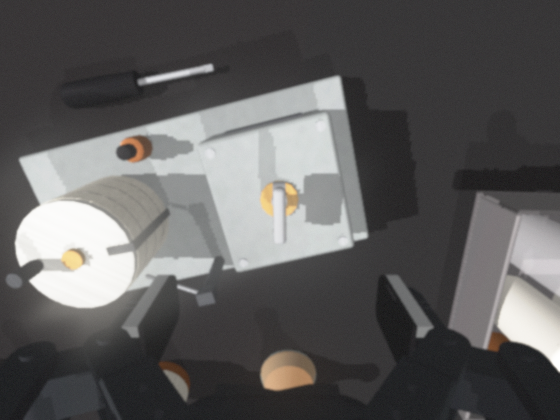

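The wrist view shows the key plate's top edge from (280,186) to (279,243), centred at about (279,215). That is 1–2 mm from the prediction, so I'm lowering and gripping with a small correction.

Emit:
{"api": "carry_out", "payload": {"plan": [[1,0.003,0.004,0.118,0,0,0],[1,0,0,0.118,0,0,0],[1,0,0,0.118,0,0,0],[1,0,0,0.118,0,0,0],[1,0,0,0,0,0,0],[-1,0,0,0,0,0,0],[-1,0,0,0,0,0,0],[-1,0,0,0,0,0,0],[-1,0,0,0,0,0,0],[-1,0,0,0,0,0,0],[-1,0,0,0,0,0,0]], "newtons": 60}}

```text
t: 3.4
tool_pos: [0.4784, 0.2769, 0.1139]
tcp_rot: [-0.046, 3.14, 0.001]
ft_force: [0.6, 0.4, 4.0]
finger_gap: 0.0083
finger_force: 59.8
```

```bash
python3 - <<'E'
from h import *
s=manip.state();print(s)
E
```

```text
{'t': 3.4, 'joint_pos': array([ 4.62960275e-01, -2.82435983e-02,  1.56003752e+00,  2.84523928e-04,
        1.60866819e+00, -1.13723009e+00]), 'qd': array([ 7.43641498e-04, -1.88951971e-04, -9.09476721e-05,  8.71046902e-04,
        9.80491414e-04,  4.69889068e-04]), 'tau': array([-6.63274247e-01, -3.84872389e+01, -3.96066999e+01, -3.87306707e-01,
        7.28192297e-02,  1.63014047e-02]), 'tool_pos': array([0.47841223, 0.27690359, 0.11390264]), 'tcp_rot': array([-4.61743822e-02,  3.14035737e+00,  1.17179670e-03]), 'ft_force': array([0.59558087, 0.40227131, 4.0258534 ]), 'moment': array([0.18024178, 0.07400843, 0.04512666]), 'finger_force': 59.77187596374279, 'finger_gap': 0.008322272814169807}
```

Emit:
{"api": "carry_out", "payload": {"plan": [[-1,0,0,0,0,0,1],[-1,0,0,0,0,0,1],[-1,0,0,0,0,0,1],[-1,0,0,0,0,0,1],[-1,0,0,0,0,0,1],[-1,0,0,0,0,0,1],[-1,0,0,0,0,0,1],[-1,0,0,0,0,0,1],[-1,0,0,0,0,0,1],[-1,0,0,0,0,0,1],[-1,0,0,0,0,0,1],[-1,0,0,0,0,0,1],[-1,0,0,0,0,0,1],[-1,0,0,0,0,0,1],[-1,0,0,0,0,0,1],[-1,0,0,0,0,0,1],[-1,0,0,0,0,0,1],[-1,0,0,0,0,0,1],[-1,0,0,0,0,0,1],[-1,0,0,0,0,0,1]]}}

```text
t: 5.9
tool_pos: [0.4784, 0.2769, 0.1139]
tcp_rot: [2.224, 2.219, 0.002]
ft_force: [-0.7, 2.1, 3.8]
finger_gap: 0.0085
finger_force: 60.0
```

```bash
cat > st.py <<'E'
from h import *
np.set_printoptions(precision=3,suppress=True)
s=manip.state();print(s["t"],"p",s["tool_pos"],"j",s["joint_pos"],"M",s["moment"],"F",s["ft_force"],"tau6",s["tau"][5],"yaw",to((0,0,0))[1],s["finger_gap"])
E
python3 st.py
```

```text
5.9 p [0.478 0.277 0.114] j [ 0.463 -0.028  1.56   0.     1.609  0.465] M [0.188 0.1   0.137] F [-0.663  2.127  3.786] tau6 -0.6948378123342991 yaw -0.1240486545952521 0.008480095694494939
```

Emit:
{"api": "carry_out", "payload": {"plan": [[-1,0,0,0,0,0,1],[-1,0,0,0,0,0,1],[-1,0,0,0,0,0,1],[-1,0,0,0,0,0,1],[-1,0,0,0,0,0,1],[1,0,0,0,0,0,0],[1,0,0,0,0,0,0],[1,0,0,0,0,0,0],[1,0,0,0,0,0,0],[1,0,0,0,0,0,0]]}}

```text
t: 7.15
tool_pos: [0.4782, 0.2765, 0.1132]
tcp_rot: [2.618, 1.736, -0.0]
ft_force: [-0.5, 1.0, 0.1]
finger_gap: 0.0853
finger_force: 0.0
```

```bash
python3 st.py
```

```text
7.15 p [0.478 0.277 0.113] j [ 0.463 -0.028  1.561 -0.     1.609  0.863] M [-0.022  0.006 -0.033] F [-0.521  0.954  0.121] tau6 -0.004077788908034563 yaw -22.906658995648016 0.08528960310356955
```

Emit:
{"api": "carry_out", "payload": {"plan": [[1,0,0,0,0,0,-1],[1,0,0,0,0,0,-1],[1,0,0,0,0,0,-1],[1,0,0,0,0,0,-1],[1,0,0,0,0,0,-1],[1,0,0,0,0,0,-1],[1,0,0,0,0,0,-1],[1,0,0,0,0,0,-1],[1,0,0,0,0,0,-1],[1,0,0,0,0,0,-1],[1,0,0,0,0,0,-1],[1,0,0,0,0,0,-1],[1,0,0,0,0,0,-1],[1,0,0,0,0,0,-1],[1,0,0,0,0,0,-1],[1,0,0,0,0,0,-1],[1,0,0,0,0,0,-1],[1,0,0,0,0,0,-1],[1,0,0,0,0,0,-1],[1,0,0,0,0,0,-1]]}}

```text
t: 9.65
tool_pos: [0.4782, 0.2766, 0.1133]
tcp_rot: [-0.575, -3.089, 0.0]
ft_force: [-0.7, -0.7, 0.7]
finger_gap: 0.0854
finger_force: 0.0
```

Emit:
{"api": "carry_out", "payload": {"plan": [[1,0,0,0,0,0,-1],[1,0,0,0,0,0,-1],[1,0,0,0,0,0,-1],[1,0,0,0,0,0,-1],[1,0,0,0,0,0,-1],[1,0,0,0,0,0,-1],[1,0,0,0,0,0,-1],[1,0,0,0,0,0,-1],[1,0,0,0,0,0,-1],[1,0,0,0,0,0,-1],[1,0,0,0,0,0,-1],[1,0,0,0,0,0,-1],[1,0,0,0,0,0,-1],[1,0,0,0,0,0,-1],[1,0,0,0,0,0,-1],[1,0,0,0,0,0,-1],[1,0,0,0,0,0,-1],[1,0,0,0,0,0,-1],[1,0,0,0,0,0,-1],[1,0,0,0,0,0,-1]]}}

```text
t: 12.15
tool_pos: [0.4782, 0.2766, 0.1133]
tcp_rot: [-1.815, 2.564, -0.0]
ft_force: [0.5, 0.3, -0.2]
finger_gap: 0.0849
finger_force: 0.0
```

Emit:
{"api": "carry_out", "payload": {"plan": [[1,0,0,0,0,0,-0.5],[-1,0,0,0,0,0,0],[-1,0,0,0,0,0,0],[-1,0,0,0,0,0,0],[-1,0,0,0,0,0,0],[-1,0,0,0,0,0,0],[-1,0,0,0,0,0,0]]}}

```text
t: 13.02
tool_pos: [0.4783, 0.2766, 0.1134]
tcp_rot: [-1.862, 2.53, -0.0]
ft_force: [0.5, -0.4, 0.7]
finger_gap: 0.0082
finger_force: 59.7
```

```bash
python3 st.py
```

```text
13.025 p [0.478 0.277 0.113] j [ 0.463 -0.028  1.561 -0.     1.609 -2.377] M [0.015 0.097 0.016] F [ 0.496 -0.43   0.669] tau6 0.023424363462254405 yaw 162.71369840467324 0.00815707262831243
```

Emit:
{"api": "carry_out", "payload": {"plan": [[-1,0,0,0,0,0,1],[-1,0,0,0,0,0,1],[-1,0,0,0,0,0,1],[-1,0,0,0,0,0,1],[-1,0,0,0,0,0,1],[-1,0,0,0,0,0,1],[-1,0,0,0,0,0,1],[-1,0,0,0,0,0,1],[-1,0,0,0,0,0,1],[-1,0,0,0,0,0,1],[-1,0,0,0,0,0,1],[-1,0,0,0,0,0,1],[-1,0,0,0,0,0,1],[-1,0,0,0,0,0,1],[-1,0,0,0,0,0,1],[-1,0,0,0,0,0,1],[-1,0,0,0,0,0,1],[-1,0,0,0,0,0,1],[-1,0,0,0,0,0,1],[-1,0,0,0,0,0,1]]}}

```text
t: 15.52
tool_pos: [0.478, 0.2771, 0.1134]
tcp_rot: [-0.52, -3.098, -0.001]
ft_force: [0.4, 0.9, 0.4]
finger_gap: 0.0084
finger_force: 60.0
```

```bash
python3 st.py
```

```text
15.525 p [0.478 0.277 0.113] j [ 0.463 -0.028  1.561  0.001  1.609 -0.775] M [0.245 0.151 0.167] F [0.447 0.932 0.376] tau6 -0.6830769963562489 yaw 70.93219264978549 0.008368148155113692
```

Emit:
{"api": "carry_out", "payload": {"plan": [[-1,0,0,0,0,0,1],[-1,0,0,0,0,0,1],[-1,0,0,0,0,0,1],[-1,0,0,0,0,0,1],[-1,0,0,0,0,0,1],[-1,0,0,0,0,0,1],[-1,0,0,0,0,0,1],[-1,0,0,0,0,0,1],[-1,0,0,0,0,0,1],[-1,0,0,0,0,0,1]]}}

```text
t: 16.77
tool_pos: [0.4782, 0.2773, 0.1134]
tcp_rot: [-1.685, -2.651, -0.002]
ft_force: [0.6, 1.8, 0.0]
finger_gap: 0.0082
finger_force: 59.9
```

```bash
cat > av.py <<'E'
from h import *
m=[]
for i in range(4):
    s=manip.state();m.append([s["moment"][2],s["tau"][5]]);grab_frame("top") if i<3 else 0
m=np.array(m);print(s["t"],"Mz",m[:,0].round(3),m[:,0].mean().round(3),"tau6",m[:,1].mean().round(3),"j6",s["joint_pos"][5].round(3),s["finger_gap"].round(4))
E
python3 av.py
```

```text
Traceback (most recent call last):
  File "av.py", line 5, in <module>
    m=np.array(m);print(s["t"],"Mz",m[:,0].round(3),m[:,0].mean().round(3),"tau6",m[:,1].mean().round(3),"j6",s["joint_pos"][5].round(3),s["finger_gap"].round(4))
                                                                                                                                         ^^^^^^^^^^^^^^^^^^^^^
AttributeError: 'float' object has no attribute 'round'
```

```bash
sed -i 's/s\["finger_gap"\].round(4)/s["finger_gap"]/' av.py; python3 av.py
```

```text
17.075 Mz [0.12  0.146 0.122 0.101] 0.122 tau6 0.215 j6 0.022 0.008102299166748157
```

Emit:
{"api": "carry_out", "payload": {"plan": [[-1,0,0,0,0,0,1],[-1,0,0,0,0,0,1],[-1,0,0,0,0,0,0.9]]}}

```text
t: 17.45
tool_pos: [0.4783, 0.2772, 0.1134]
tcp_rot: [-1.98, -2.439, -0.002]
ft_force: [0.2, 5.0, -0.5]
finger_gap: 0.0082
finger_force: 59.9
```

```bash
python3 av.py
```

```text
17.6 Mz [0.163 0.151 0.104 0.148] 0.142 tau6 0.112 j6 0.253 0.007459663636385986
```

Emit:
{"api": "carry_out", "payload": {"plan": [[-1,0,0,0,0,0,1],[-1,0,0,0,0,0,1],[-1,0,0,0,0,0,0.9]]}}

```text
t: 17.98
tool_pos: [0.4784, 0.2772, 0.1134]
tcp_rot: [-2.247, -2.195, -0.002]
ft_force: [0.3, 5.6, -0.7]
finger_gap: 0.0084
finger_force: 59.8
```

```bash
python3 av.py
```

```text
18.125 Mz [0.186 0.178 0.156 0.128] 0.162 tau6 0.103 j6 0.485 0.008349688979455143
```

Emit:
{"api": "carry_out", "payload": {"plan": [[-1,0,0,0,0,0,1],[-1,0,0,0,0,0,1],[-1,0,0,0,0,0,0.9]]}}

```text
t: 18.5
tool_pos: [0.4785, 0.2772, 0.1134]
tcp_rot: [-2.486, -1.92, -0.002]
ft_force: [2.3, 5.8, 0.2]
finger_gap: 0.008
finger_force: 59.8
```

```bash
python3 av.py
```

```text
18.65 Mz [0.178 0.211 0.164 0.187] 0.185 tau6 0.104 j6 0.717 0.008461269237546781
```

Emit:
{"api": "carry_out", "payload": {"plan": [[-1,0,0,0,0,0,1],[-1,0,0,0,0,0,1],[-1,0,0,0,0,0,0.5]]}}

```text
t: 19.02
tool_pos: [0.4785, 0.2772, 0.1134]
tcp_rot: [-2.665, -1.663, -0.002]
ft_force: [1.8, 5.4, -0.8]
finger_gap: 0.0081
finger_force: 59.8
```

```bash
python3 av.py
```

```text
19.175 Mz [0.19  0.183 0.125 0.118] 0.154 tau6 0.179 j6 0.917 0.008265831670468788
```

Emit:
{"api": "carry_out", "payload": {"plan": [[-1,0,0,0,0,0,1],[-1,0,0,0,0,0,1],[-1,0,0,0,0,0,0.5]]}}

```text
t: 19.55
tool_pos: [0.4786, 0.2772, 0.1134]
tcp_rot: [-2.817, -1.388, -0.002]
ft_force: [2.6, 4.8, -0.8]
finger_gap: 0.0083
finger_force: 59.7
```

```bash
python3 av.py
```

```text
19.7 Mz [0.142 0.135 0.177 0.15 ] 0.151 tau6 0.181 j6 1.117 0.008259505602801944
```

Emit:
{"api": "carry_out", "payload": {"plan": [[-1,0,0,0,0,0,1],[-1,0,0,0,0,0,1],[-1,0,0,0,0,0,0.5]]}}

```text
t: 20.08
tool_pos: [0.4787, 0.2771, 0.1134]
tcp_rot: [-2.942, -1.1, -0.003]
ft_force: [1.8, 5.5, -0.6]
finger_gap: 0.008
finger_force: 59.7
```

```bash
python3 av.py
```

```text
20.225 Mz [0.124 0.137 0.192 0.138] 0.148 tau6 0.182 j6 1.317 0.008025970292895215
```

Emit:
{"api": "carry_out", "payload": {"plan": [[-1,0,0,0,0,0,1],[-1,0,0,0,0,0,1],[-1,0,0,0,0,0,0.5]]}}

```text
t: 20.6
tool_pos: [0.4787, 0.277, 0.1134]
tcp_rot: [-3.037, -0.801, -0.002]
ft_force: [2.6, 5.2, -0.7]
finger_gap: 0.0082
finger_force: 60.1
```

```bash
python3 av.py
```

```text
20.75 Mz [0.402 0.362 0.392 0.335] 0.373 tau6 0.395 j6 1.516 0.00834821901996647
```

The moment jumped from 0.15 to 0.37 N m, so the key is on the stop with strain about 0.31, below the 0.45 limit. I'll ease back, release and lift.

Emit:
{"api": "carry_out", "payload": {"plan": [[-1,0,0,0,0,0,-1],[-1,0,0,0,0,0,-1],[-1,0,0,0,0,0,-1],[-1,0,0,0,0,0,0],[1,0,0,0,0,0,0],[1,0,0,0,0,0,0],[1,0,0,0,0,0,0],[1,0,0,0,0,0,0],[1,0,0,0,0,0,0],[1,0,0,-0.2,0,0,0],[1,0,0,-0.2,0,0,0],[1,0,0,0,0,0,0]]}}

```text
t: 22.25
tool_pos: [0.4798, 0.2774, 0.2192]
tcp_rot: [-2.92, -1.157, -0.015]
ft_force: [-0.1, -0.2, 0.1]
finger_gap: 0.0853
finger_force: 0.0
```

```bash
python3 st.py; python3 -c "
from h import *
print(to((.5287,.0868,.213)))"
```

```text
22.25 p [0.48  0.277 0.219] j [ 0.463 -0.043  1.389 -0.     1.787  1.279] M [ 0.036 -0.016 -0.006] F [-0.144 -0.242  0.115] tau6 0.0012043019160046242 yaw -46.75095129013461 0.08532179559522488
(array([-0.38021306,  0.68909705,  0.02323633]), np.float64(-46.75095129013461), array([ 0.00863169,  0.00421515, -0.99995386]))
```

Emit:
{"api": "carry_out", "payload": {"plan": [[1,-0.076,0.138,0,0,0,0],[1,-0.076,0.138,0,0,0,0],[1,-0.076,0.138,0,0,0,0],[1,-0.076,0.138,0,0,0,0],[1,-0.076,0.138,0,0,0,0],[1,0,0,0,0,0,-1],[1,0,0,0,0,0,-1],[1,0,0,0,0,0,-1],[1,0,0,0,0,0,-1],[1,0,0,0,0,0,-1],[1,0,0,0,0,0,-1],[1,0,0,0,0,0,-1],[1,0,0,0,0,0,-1],[1,0,0,0,0,0,0]]}}

```text
t: 24.0
tool_pos: [0.5269, 0.0858, 0.2123]
tcp_rot: [-2.408, -2.016, 0.002]
ft_force: [0.8, -0.4, -0.1]
finger_gap: 0.0857
finger_force: 0.0
```

```bash
python3 st.py; python3 - <<'E'
from h import *
print(to((.5287,.0868,.132)))
c=camera_info("wrist");f=grab_frame("wrist");cv2.imwrite("pics/w2.png",cv2.cvtColor(f,cv2.COLOR_RGB2BGR))
M=np.array(c["cam_to_world"])
for p in((.5287,.0868,.154),(.5215,.1175,.131),(.5215,.1175,.128)):
    q=M[:3,:3].T@(np.array(p)-M[:3,3]);print(c["cx"]+c["fx"]*q[0]/-q[2],c["cy"]-c["fy"]*q[1]/-q[2])
import pickle;pickle.dump(c,open("w2.pkl","wb"))
E
```

```text
24.0 p [0.527 0.086 0.212] j [ 0.098 -0.089  1.444 -0.     1.788  0.274] M [-0.014  0.015 -0.007] F [ 0.762 -0.389 -0.077] tau6 -0.4540383070707321 yaw -10.124061214949773 0.08572915687548573
(array([0.00528358, 0.0066302 , 0.32137179]), np.float64(-10.124061214949773), array([-1.33064481e-03, -1.83703857e-04, -9.99999098e-01]))
280.0542492487546 230.25441257722048
261.0988783091362 176.90820717144402
261.3063774246491 175.94790350695118
```

View pics/w2.png

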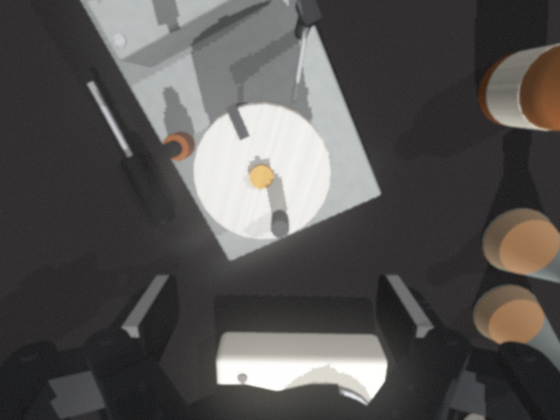

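The wrist view shows the knob at (280,228) and the cap at (261,177), both matching the prediction, with the clip at (231,107) and the pen tip at about (295,100). I'm lowering onto the knob.

Emit:
{"api": "carry_out", "payload": {"plan": [[1,0.005,0.007,0.08,0,0,0],[1,0,0,0.08,0,0,0],[1,0,0,0.08,0,0,0],[1,0,0,0.08,0,0,0],[1,0,0,0,0,0,0],[-1,0,0,0,0,0,0],[-1,0,0,0,0,0,0],[-1,0,0,0,0,0,0],[-1,0,0,0,0,0,0],[-1,0,0,0,0,0,0],[-1,0,0,0,0,0,0]], "newtons": 25}}

```text
t: 25.42
tool_pos: [0.5293, 0.0869, 0.1338]
tcp_rot: [2.408, 2.018, 0.001]
ft_force: [-1.4, 1.2, 2.8]
finger_gap: 0.0113
finger_force: 24.7
```

```bash
python3 st.py; python3 - <<'E'
from h import *
s=manip.state();A=np.array([.5215,.1175]);p=s["tool_pos"][:2]
r=p-A;a=np.degrees(np.arctan2(r[1],r[0]));print("r",np.hypot(*r),a)
R=Ro.from_rotvec(s["tcp_rot"]).as_matrix()
# 24 rows/turn waypoints, 15 deg each
for k in range(1,28):
    th=lambda q:np.radians(a-15*q)
    d=.031*(np.array([np.cos(th(k)),np.sin(th(k)),0])-[np.cos(th(k-1)),np.sin(th(k-1)),0])
    print(k,(R.T@d/.25).round(4)[:2].tolist())
E
```

```text
25.425 p [0.529 0.087 0.134] j [ 0.099 -0.078  1.573  0.     1.646  0.275] M [0.092 0.029 0.024] F [-1.364  1.196  2.797] tau6 0.0003856722923956113 yaw -10.076936975825 0.011323425078419286
r 0.03157698093633766 -75.63179441328413
1 [-0.0094, -0.031]
2 [-0.0011, -0.0324]
3 [0.0073, -0.0315]
4 [0.0152, -0.0286]
5 [0.0221, -0.0237]
6 [0.0275, -0.0171]
7 [0.031, -0.0094]
8 [0.0324, -0.0011]
9 [0.0315, 0.0073]
10 [0.0286, 0.0152]
11 [0.0237, 0.0221]
12 [0.0171, 0.0275]
13 [0.0094, 0.031]
14 [0.0011, 0.0324]
15 [-0.0073, 0.0315]
16 [-0.0152, 0.0286]
17 [-0.0221, 0.0237]
18 [-0.0275, 0.0171]
19 [-0.031, 0.0094]
20 [-0.0324, 0.0011]
21 [-0.0315, -0.0073]
22 [-0.0286, -0.0152]
23 [-0.0237, -0.0221]
24 [-0.0171, -0.0275]
25 [-0.0094, -0.031]
26 [-0.0011, -0.0324]
27 [0.0073, -0.0315]
```

Emit:
{"api": "carry_out", "payload": {"plan": [[-1,-0.0094,-0.031,0,0,0,0],[-1,-0.0011,-0.0324,0,0,0,0],[-1,0.0073,-0.0315,0,0,0,0],[-1,0.0152,-0.0286,0,0,0,0],[-1,0.0221,-0.0237,0,0,0,0],[-1,0.0275,-0.0171,0,0,0,0],[-1,0,0,0,0,0,0]]}}

```text
t: 26.3
tool_pos: [0.4915, 0.1099, 0.1338]
tcp_rot: [2.407, 2.018, 0.002]
ft_force: [3.9, 1.1, 5.9]
finger_gap: 0.0107
finger_force: 25.1
```

```bash
python3 st.py
```

```text
26.3 p [0.492 0.11  0.134] j [ 0.152 -0.169  1.656  0.     1.653  0.327] M [ 0.309 -0.51  -0.028] F [3.927 1.074 5.888] tau6 0.08245286531746387 yaw -10.030991067296632 0.010681859777362338
```

Emit:
{"api": "carry_out", "payload": {"plan": [[-1,0.031,-0.0094,0,0,0,0],[-1,0.0324,-0.0011,0,0,0,0],[-1,0.0315,0.0073,0,0,0,0],[-1,0.0286,0.0152,0,0,0,0],[-1,0.0237,0.0221,0,0,0,0],[-1,0.0171,0.0275,0,0,0,0],[-1,0.0094,0.031,0,0,0,0],[-1,0.0011,0.0324,0,0,0,0],[-1,-0.0073,0.0315,0,0,0,0],[-1,-0.0152,0.0286,0,0,0,0],[-1,-0.0221,0.0237,0,0,0,0],[-1,-0.0275,0.0171,0,0,0,0],[-1,-0.031,0.0094,0,0,0,0],[-1,-0.0324,0.0011,0,0,0,0],[-1,-0.0315,-0.0073,0,0,0,0],[-1,-0.0286,-0.0152,0,0,0,0],[-1,-0.0237,-0.0221,0,0,0,0],[-1,-0.0171,-0.0275,0,0,0,0],[-1,0,0,0,0,0,0]]}}

```text
t: 28.68
tool_pos: [0.5282, 0.0867, 0.1338]
tcp_rot: [-2.408, -2.017, 0.002]
ft_force: [-0.4, -0.8, 7.2]
finger_gap: 0.0108
finger_force: 25.4
```

```bash
python3 st.py;  python3 - <<'E'
from h import *
s=manip.state();A=np.array([.5215,.1175]);p=s["tool_pos"][:2];r=p-A;a=np.degrees(np.arctan2(r[1],r[0]));print("r",np.hypot(*r),a)
cv2.imwrite("pics/s2.png",cv2.resize(cv2.cvtColor(grab_frame("scene"),cv2.COLOR_RGB2BGR)[195:300,290:430],None,fx=5,fy=5,interpolation=cv2.INTER_CUBIC))
E
```

```text
28.675 p [0.528 0.087 0.134] j [ 0.099 -0.079  1.574 -0.     1.648  0.275] M [0.029 0.144 0.029] F [-0.372 -0.753  7.159] tau6 -0.017267728107981384 yaw -10.090119342414653 0.010795001496471756
r 0.03156118196543118 -77.72755092731133
```

View pics/s2.png

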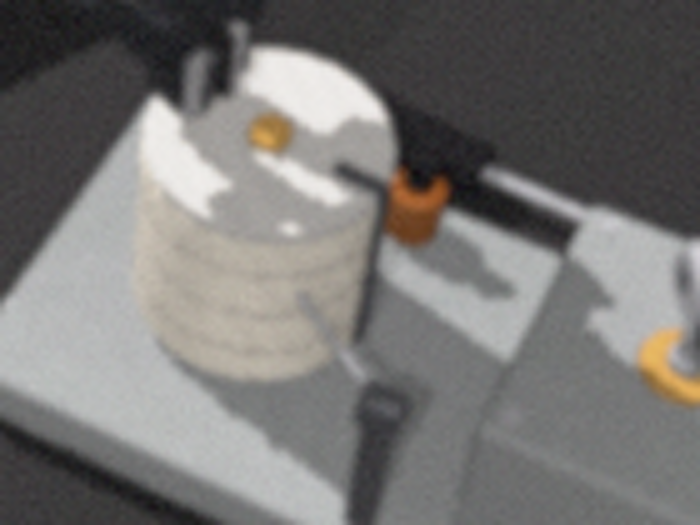

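The scene crop shows the clip bar down the side at about x=378 (top edge at (380,187)), and the pen tip at about (302,297). I'll put both through the same drum cylinder to get their angles.

```bash
python3 - <<'E'
from h import *
A=np.array([.5215,.1175]);Q=lambda X,Y:(290+X/5-.4,195+Y/5-.4)
def cyl(X,Y,r):
    o,d=ray("scene",*Q(X,Y));e=o[:2]-A
    t=min(np.roots([d[:2]@d[:2],2*e@d[:2],e@e-r*r]).real);p=o+t*d
    return np.degrees(np.arctan2(*(p[:2]-A)[::-1])),p[2],np.roots([d[:2]@d[:2],2*e@d[:2],e@e-r*r]).imag.any()
for n,X,Y in(("clip",375,250),("clip",366,310),("tip",302,297),("tip",303,300)):
    print(n,[cyl(X,Y,r) for r in(.0465,.048,.05)])
print(plane("scene",*Q(380,187),.128)[:2]-A, plane("scene",*Q(302,297),.1)[:2]-A)
s=manip.state();R=Ro.from_rotvec(s["tcp_rot"]).as_matrix()
a=-77.5
for k in range(1,5):
    th=lambda q:np.radians(a-11.5*q)
    d=.031*(np.array([np.cos(th(k)),np.sin(th(k)),0])-[np.cos(th(k-1)),np.sin(th(k-1)),0])
    print(k,(R.T@d/.25).round(4)[:2].tolist())
E
```

```text
clip [(np.float64(107.03573374393295), np.float64(0.08888492180803509), np.False_), (np.float64(100.9978551152738), np.float64(0.09516766726233039), np.False_), (np.float64(95.37841161041572), np.float64(0.10145668865681512), np.False_)]
clip [(np.float64(112.90956769225603), np.float64(0.04599152662120054), np.False_), (np.float64(104.3901440945038), np.float64(0.055121592745802195), np.False_), (np.float64(97.82061212394575), np.float64(0.06270325923462783), np.False_)]
tip [(np.float64(59.344856041407276), np.float64(0.08988599216030668), np.False_), (np.float64(58.4669101481697), np.float64(0.09200291562113072), np.False_), (np.float64(57.386999673669635), np.float64(0.0948027574060184), np.False_)]
tip [(np.float64(60.07884970420358), np.float64(0.08787429569557914), np.False_), (np.float64(59.170414897375785), np.float64(0.09001036304428334), np.False_), (np.float64(58.05363254470066), np.float64(0.09283392593856732), np.False_)]
[-0.01010022  0.04371837] [0.03037203 0.04435195]
1 [-0.0072, -0.0238]
2 [-0.0023, -0.0247]
3 [0.0027, -0.0247]
4 [0.0075, -0.0237]
```

Emit:
{"api": "carry_out", "payload": {"plan": [[-1,-0.0072,-0.0238,0,0,0,0],[-1,-0.0023,-0.0247,0,0,0,0],[-1,0.0027,-0.0247,0,0,0,0],[-1,0.0037,-0.0119,0,0,0,0],[-1,0,0,0,0,0,0],[-1,0,0,0,0,0,0]]}}

```text
t: 29.48
tool_pos: [0.5074, 0.0896, 0.1337]
tcp_rot: [-2.408, -2.017, 0.003]
ft_force: [-0.7, -0.0, 7.1]
finger_gap: 0.011
finger_force: 25.4
```

```bash
python3 st.py;  python3 - <<'E'
from h import *
s=manip.state();A=np.array([.5215,.1175]);p=s["tool_pos"][:2];r=p-A;a=np.degrees(np.arctan2(r[1],r[0]));print("r",np.hypot(*r),a)
f=np.mean([grab_frame("scene").astype(float) for _ in range(3)],0).astype(np.uint8)
cv2.imwrite("pics/s3.png",cv2.resize(cv2.cvtColor(f,cv2.COLOR_RGB2BGR)[220:285,320:400],None,fx=9,fy=9,interpolation=cv2.INTER_CUBIC))
E
```

```text
29.475 p [0.507 0.09  0.134] j [ 0.109 -0.134  1.625 -0.001  1.652  0.285] M [-0.108  0.111  0.004] F [-0.714 -0.016  7.082] tau6 0.001191971023217775 yaw -10.085649475059055 0.011047406722447643
r 0.031323005896630673 -116.85014995563418
```

View pics/s3.png

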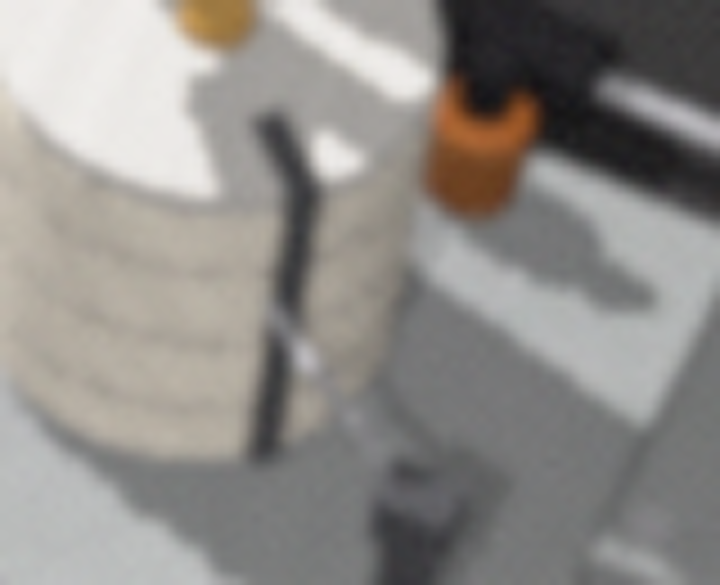

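The crop shows the clip bar running from (303,190) to (260,455), so its centre is at about x=283 level with the pen tip at (270,308). A few more degrees remain. I'll fix the tip angle from the earlier close wrist frame.

```bash
python3 - <<'E'
from h import *
import pickle
c=pickle.load(open("w2.pkl","rb"));A=np.array([.5215,.1175])
g=cv2.cvtColor(cv2.imread("pics/w2.png"),cv2.COLOR_BGR2GRAY)
print(g[84:116:2,284:312])
for u,v in((296,96),(295,100),(294,104)):
    p=plane("wrist",u,v,.1,c)[:2]-A;print(u,v,p,np.hypot(*p),np.degrees(np.arctan2(p[1],p[0])))
p=plane("wrist",231,107,.128,c)[:2]-A;print("clip",p,np.hypot(*p),np.degrees(np.arctan2(p[1],p[0])))
E
```

```text
[[131 132 130 131 131 130 133 133 132 125 123 130 140 146 138 130 131 131
  131 134 144 165 187 195 196 197 196 194]
 [134 132 132 133 131 133 132 131 129 124 124 131 138 136 132 130 130 129
  131 134 143 160 179 186 190 194 195 197]
 [130 134 133 135 133 133 131 130 128 121 125 135 139 138 132 128 131 130
  130 132 130 137 141 152 171 186 196 195]
 [132 132 131 132 133 131 133 129 123 121 128 136 141 136 134 132 131 132
  130 130 129 131 132 143 166 185 194 195]
 [134 132 134 134 134 133 132 129 123 124 134 137 136 133 131 130 131 131
  131 132 130 130 132 142 164 181 192 193]
 [134 131 131 134 132 132 133 129 125 126 135 139 139 134 133 132 132 131
  130 129 131 133 140 152 170 183 190 194]
 [132 133 132 132 132 131 130 128 124 131 139 140 140 135 132 130 132 136
  132 132 131 130 143 166 184 191 193 193]
 [132 132 132 133 131 131 128 124 125 133 138 136 132 128 131 131 129 132
  133 132 132 132 144 164 185 192 193 192]
 [133 134 133 132 133 132 130 125 122 127 131 132 131 129 133 131 133 131
  131 133 131 134 143 159 183 191 195 196]
 [131 132 131 131 131 131 130 129 125 125 123 1
[... 353 characters left out ...]
 133 134 133 132 135 134
  134 133 132 133 132 135 137 140 151 170]
 [232 231 226 221 212 200 189 178 167 157 149 144 139 136 135 133 133 131
  132 132 132 132 134 135 134 136 147 166]
 [235 236 237 238 236 234 231 226 221 208 199 185 173 162 150 141 136 133
  132 133 133 134 135 135 133 135 144 163]
 [236 237 239 239 240 240 237 237 236 233 231 225 218 208 194 179 162 147
  138 137 135 134 133 133 135 133 137 147]]
296 96 [0.03248703 0.04614169] 0.05643104185459797 54.85173240357004
295 100 [0.03136536 0.04362491] 0.053730046357985825 54.28468883060688
294 104 [0.03023596 0.04109079] 0.05101632863949209 53.653138309793135
clip [-0.01039932  0.04689503] 0.04803425868946094 102.50342362670746
```

Emit:
{"api": "carry_out", "payload": {"plan": [[-1,0.0028,-0.0076,0,0,0,0],[-1,0.0029,-0.0076,0,0,0,0],[-1,0,0,0,0,0,0],[-1,0,0,0,0,0,0]]}}

```text
t: 30.12
tool_pos: [0.504, 0.0916, 0.1337]
tcp_rot: [-2.408, -2.017, 0.002]
ft_force: [-0.1, 0.1, 8.0]
finger_gap: 0.0111
finger_force: 25.4
```

```bash
python3 st.py;  python3 - <<'E'
from h import *
s=manip.state();A=np.array([.5215,.1175]);p=s["tool_pos"][:2];r=p-A;a=np.degrees(np.arctan2(r[1],r[0]));print("r",np.hypot(*r),a)
E
```

```text
30.125 p [0.504 0.092 0.134] j [ 0.114 -0.142  1.633 -0.001  1.653  0.29 ] M [-0.074  0.098 -0.008] F [-0.124  0.061  7.976] tau6 0.00070729953222326 yaw -10.087717395991978 0.011087829775081505
r 0.031245341209751584 -124.00463174459344
```

Emit:
{"api": "carry_out", "payload": {"plan": [[1,0,0,0,0,0,0],[1,0,0,0,0,0,0],[1,0,0,0,0,0,0],[1,0,0,0,0,0,0],[1,0,0,0,0,0,0],[1,0,0,-0.15,0,0,0],[1,0,0,-0.15,0,0,0],[1,0,0,0,0,0,0],[1,0,0,0,0,0,0]]}}

```text
t: 31.25
tool_pos: [0.5045, 0.0918, 0.2077]
tcp_rot: [-2.408, -2.017, 0.001]
ft_force: [0.7, -0.1, -0.4]
finger_gap: 0.0853
finger_force: 0.0
```

```bash
python3 st.py;  python3 - <<'E'
from h import *
c=camera_info("wrist")
f=np.mean([grab_frame("wrist").astype(float) for _ in range(3)],0).astype(np.uint8)
M=np.array(c["cam_to_world"])
def px(p):
    q=M[:3,:3].T@(np.array(p)-M[:3,3]);return c["cx"]+c["fx"]*q[0]/-q[2],c["cy"]-c["fy"]*q[1]/-q[2]
print("axis",px((.5215,.1175,.131)))
a=np.radians(56);u,v=map(int,px((.5215+.045*np.cos(a),.1175+.045*np.sin(a),.128)));print(u,v)
u0,v0=max(u-60,0),max(v-35,0)
cv2.imwrite("pics/w3.png",cv2.resize(cv2.cvtColor(f,cv2.COLOR_RGB2BGR)[v0:v0+110,u0:u0+150],None,fx=5,fy=5,interpolation=cv2.INTER_CUBIC));print("org",u0,v0)
import pickle;pickle.dump(c,open("w3.pkl","wb"))
E
```

```text
31.25 p [0.504 0.092 0.208] j [ 0.114 -0.147  1.506 -0.     1.783  0.29 ] M [-0.025  0.017  0.055] F [ 0.666 -0.068 -0.416] tau6 4.3464015107019804e-05 yaw -10.084067959649428 0.08532487848437112
axis (np.float64(296.31368127913527), np.float64(181.3473302933322))
326 115
org 266 80
```

View pics/w3.png

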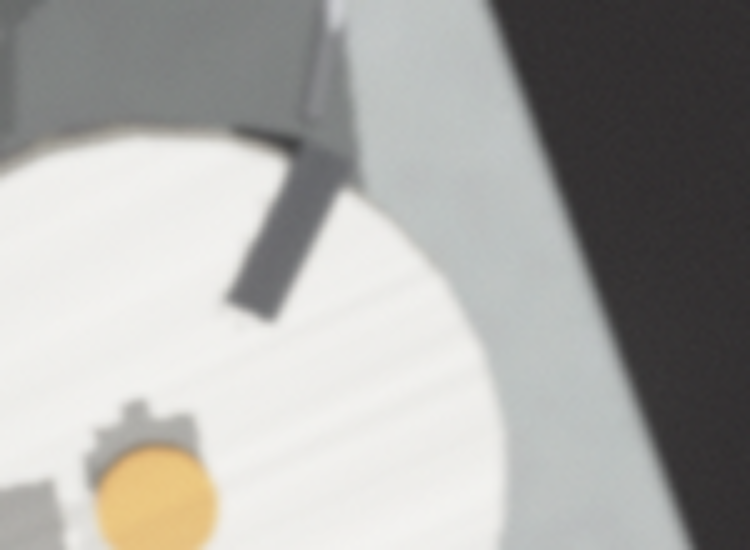

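The crop shows the clip bar running from its inner end at (250,310) to the drum edge at (322,163), and the pen tip just outside at about (315,118).

```bash
python3 - <<'E'
from h import *
import pickle
c=pickle.load(open("w3.pkl","rb"))
Q=lambda X,Y,z:plane("wrist",266+X/5-.4,80+Y/5-.4,z,c)[:2]
an=lambda v:np.degrees(np.arctan2(v[1],v[0]))
e,i=Q(322,163,.1285),Q(250,311,.1285);cap=Q(157,503,.131)
print("cap",cap,"edge",e,"len",np.hypot(*(e-i)),"bar dir",an(e-i))
A=e-(e-i)/np.hypot(*(e-i))*.0465
print("axis from bar",A)
for B in(A,cap,np.array([.5215,.1175])):
  print("clip",an(e-B),"r",np.hypot(*(e-B)),[ (np.hypot(*(Q(X,Y,.1)-B)).round(4),an(Q(X,Y,.1)-B).round(2)) for X,Y in((315,118),(313,123),(317,112))])
E
```

```text
cap [0.5220615  0.11817624] edge [0.54906035 0.15653157] len 0.01992198580344734 bar dir 55.24999678981136
axis from bar [0.5225555  0.11832499]
clip 55.249996789811355 r 0.0465 [(np.float64(0.0523), np.float64(54.64)), (np.float64(0.0516), np.float64(54.57)), (np.float64(0.0531), np.float64(54.77))]
clip 54.857753595384885 r 0.046904895807428716 [(np.float64(0.0527), np.float64(54.29)), (np.float64(0.052), np.float64(54.22)), (np.float64(0.0535), np.float64(54.43))]
clip 54.77393158394552 r 0.04778113365062487 [(np.float64(0.0536), np.float64(54.23)), (np.float64(0.0529), np.float64(54.16)), (np.float64(0.0544), np.float64(54.36))]
```

The clip is within about 0.6° of the pen, and the gripper is clear above. Handing in.

```bash
python3 -c "
from station import manip
print(manip.finish_job())"
```

```text
the job is handed in; nothing more can be done
None
```

I wound the key to its stop (peak about 0.37 N m, below the 0.54 N m forcing limit), took the drum clockwise past the pen once and left the clip within about 0.6° of the pen the next time round; the job is handed in at about 31 s, and no result came back.

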